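# Close up the gauge chest

## Task

Close up the machinist's gauge chest on the bench, working only by pushing with the fingertips: push all three drawers fully home, and only then push the lid down until it lies shut. Ease everything closed without slamming, do not pull a drawer further out or lift the lid further open, and leave the loose things in and around the chest where they are.

Things in the scene. Friction and masses are not known exactly. Their poses are not given: they have to be found in the camera images.
- chest: Low dark-grey steel machinist's gauge chest, fixed to the bench, 170 deep (x) x 400 wide (y) x 105 high without its lid. Origin: centre of its underside on the bench. Its own +x points from the drawer fronts to the back (hinge) side, +y to the left drawer, z up. The drawers' front faces are at x = -85 when shut. Above the drawers is an open well, 27 deep, that the lid covers.
- chest_lid (a joint): Angle of the lid in rad: 0 = lying shut on the rim, growing as its front edge swings up and back. Starts between 0.95 and 1.25; the hinge is stiff, so the lid stays where it is left and needs about 3 to 7 N at the front edge to move.
- lid_edge (a point): Middle of the lid's front edge, on its outer (upper) face. The lid is a flat light-grey plate, 170 (hinge to front edge) x 400 x 12 thick.
- lid_hinge (a point): Middle of the lid's hinge line, at the chest's top rear edge (105 above the bench), on the lid's underside plane; the hinge line runs along the chest's y axis. The outer face lies 12 further out. Site axes as the chest's.
- d_left (a joint): How far the left drawer (seen from the robot, facing the fronts; chest y = 128) stands out of the chest, in m: 0 = fully home, growing as it comes out towards the robot (chest -x). Starts between 0.028 and 0.060; slides stiffly (about 2 to 3 N), stays where left, rigid stop at 0.
- pull_left (a point): Middle of the left drawer's bar pull: a horizontal steel bar 8 thick and 54 long along the chest's y, its centre line 22 in front of the drawer's front face and 52 above the bench. The light-grey front is 120 wide and reaches from 12 to 72 above the bench.
- d_middle (a joint): How far the middle drawer (seen from the robot, facing the fronts; chest y = 0) stands out of the chest, in m: 0 = fully home, growing as it comes out towards the robot (chest -x). Starts between 0.028 and 0.060; slides stiffly (about 2 to 3 N), stays where left, rigid stop at 0.
- pull_middle (a point): Middle of the middle drawer's bar pull: a horizontal steel bar 8 thick and 54 long along the chest's y, its centre line 22 in front of the drawer's front face and 52 above the bench. The light-grey front is 120 wide and reaches from 12 to 72 above the bench.
- d_right (a joint): How far the right drawer (seen from the robot, facing the fronts; chest y = -128) stands out of the chest, in m: 0 = fully home, growing as it comes out towards the robot (chest -x). Starts between 0.028 and 0.060; slides stiffly (about 2 to 3 N), stays where left, rigid stop at 0.
- pull_right (a point): Middle of the right drawer's bar pull: a horizontal steel bar 8 thick and 54 long along the chest's y, its centre line 22 in front of the drawer's front face and 52 above the bench. The light-grey front is 120 wide and reaches from 12 to 72 above the bench.
- ring_gauge: Loose steel ring, 48 across, 15 high, lying in the chest's well. Leave alone. Origin: centre of underside.
- bushing: Loose brass bushing, 30 across, 35 high, standing on the bench in front of the gap between the left and middle drawers. Leave alone. Origin: centre of underside.
- v_block: Loose dark steel V-block, 36 x 36 x 34 high, on the bench in front of the gap between the middle and right drawers. Leave alone. Origin: centre of underside.
- oil_can: Loose steel oil can, 70 across, 138 high with its spout, on the bench left of the chest. Leave alone. Origin: centre of underside.
- chuck_key: Loose T-shaped chuck key, 120 long, 14 high, lying right of the chest. Leave alone. Origin: under its middle.
- caliper: Loose caliper, 200 long, 7 high, lying on the bench to the right, near the robot. Leave alone. Origin: under the middle of its beam.
- stub: Loose stepped steel shaft stub, 44 across, 75 high, standing on the bench right of the chest. Leave alone. Origin: centre of underside.
- brush: Loose bench brush, about 200 long and under 40 high, lying on the bench to the left, near the robot. Leave alone.

How it is judged:
On the way, in this order (a step that is already met when the one before it is completed fails the run):
1. all three drawers are fully home while the lid is still open (value of joint each of d_left, d_middle, d_right below 0.005 m and value of joint chest_lid above 0.5 rad), for 0.2 s.
2. then the lid lies shut (value of joint each of d_left, d_middle, d_right below 0.005 m and value of joint chest_lid below 0.04 rad), for 0.2 s.
At the end, for the whole second after the job is handed in: All three drawers stand out less than 5 mm and the lid is within 0.04 rad of shut and at rest (all of step 2 and velocity of joint chest_lid between -0.05 and 0.05 rad/s); the robot touches nothing.
It fails at once if a drawer or the lid is slammed (drawer faster than 0.6 m/s, lid faster than 4 rad/s) (velocity of joint any of d_left, d_middle, d_right below -0.6 m/s or velocity of joint chest_lid below -4 rad/s).
It fails at once if a drawer is pulled further out or the lid is lifted further open (drawer beyond 75 mm, lid beyond 1.45 rad) (value of joint any of d_left, d_middle, d_right above 0.075 m or value of joint chest_lid above 1.45 rad).
It fails at once if a loose thing is moved, lifted or carried more than 30 mm, or tipped over (distance of any of ring_gauge, bushing, v_block, oil_can, chuck_key, caliper, stub, brush from where it was at the start of the episode above 0.03 m or angle between any of ring_gauge, bushing, v_block, oil_can, stub's own z axis and vertical above 0.5 rad).
It also fails if it takes over 64 s, if anything falls off the work surface, if the arm or the gripper's body presses on something with over 40 N, if the wrist force passes 120 N, or if a joint passes its speed limit or range.

## Robot

A 7-joint arm with a two-finger parallel gripper is mounted at the origin on the work surface. World frame = base frame: x ahead of the robot, y to its left, z up, the work surface at z = 0. Lengths are in m, angles in rad, forces in N, time in s.
With the tool pointing down it reaches from about 0.425 to 0.875 m from the base axis. Payload 4.7 kg.
Tool frame: the origin (TCP) lies at the very end of the fingers, on their centre line; the grasp point (between the pads) lies 19 mm behind it (grip_point_offset is the distance from the TCP to the grasp point, in m); x points along the fingers, z is the direction in which the jaws open and shut, and the axes are right-handed (so a half turn about x gives the same grasp; the last joint's range is limited). The gripper opens to 87 mm and grips with 3 to 60 N. Pads are 19 mm wide; open, the fingers measure 117 mm over their backs; the gripper's body (75 mm by 190 mm) begins 51 mm behind the grasp point.
Start: joints at [-1.247, 0.321, -0.07, 1.45, 0.023, 1.371, -0.057], TCP at [0.198, 0.619, 0.197] pointing down, gripper open.
Joint ranges: [-2.86, 2.86], [-0.3, 2.09], [-1.38, 1.24], [0.06, 2.45], [-1.56, 4.7], [0.09, 2.05], [-2.69, 2.69]. Speed limits (rad/s): [2.57, 2.57, 3.14, 3.14, 3.14, 3.14, 3.14].

## Interface

Orientations are given as a rotation vector (axis times angle).
In Python, from bench import get_state, get_image, calibration, close_job, grip_point_offset gives the robot as it stands.
- The arm moves only by the tool play_rows, never from a script. Its argument "targets" is a list of rows, each an object with "claw": the closure, from 0 (fully open) to 1 (shut); "linear": the shift along the tool's x, y, z as a fraction of full scale, a list of three; "rotation": the turn, a rotation vector about the tool's x, y, z as a fraction of full scale, a list of three. In form: [{"claw": claw, "linear": [x, y, z], "rotation": [wx, wy, wz]}, ...]. A call has 1 to 10 rows; each row shifts and turns the pose as measured when the row begins, along the tool's axes as they then stand; what a row does not reach is not made up. Full scale, the value 1, is 2.5 cm for a shift and 90 degrees for a turn. A row lasts 1/12 s, in which the tool goes at most 41.7 mm and 7.16 degrees, less where a joint would pass 70% of its speed; a pose out of reach is approached as far as the arm can. A call with a number of a shift or a turn outside -1 to 1 is refused whole. A call with a gripper value outside its range is refused whole. The fingers move at their own pace and stop on an object; "newtons" is the grip in N (left out, the last holds). Time passes only in rows, so rows that do not move let the fingers close. It gives the time, the measured TCP pose, the force and the opening at its end, in the units of the state.
- get_state(): the state, without advancing time (a new reading comes with each control period).
- get_image(name): name is "side" or "top" or "wrist"; returns the picture (420x560x3 uint8, blue, green, red); there is no depth.
- calibration(name): a dict with "fx", "fy", "cx", "cy" (pixels), "rvec" (rotation vector, rad) and "tvec" (3), from world to camera coordinates, as OpenCV has them; the wrist camera has in their place "hand_eye" (4x4, takes a point from camera to tool coordinates, whose origin is the TCP and whose axes are the tool frame's). Camera axes: x right, y down, z forward; pixel columns grow to the right and rows downward; lengths in m; the calibration is good to about 2 mm. A picture is of the moment at which its call begins: read the wrist's pose just before it. calibration takes no time and is no camera call.
- close_job(): hands the job in, once; it reports no verdict.
The state is a dict: "time": time; "joint_positions": joint angles; "qd": joint speeds; "joint_torque": joint torques, N m; "position": TCP position; "tool_rot": TCP orientation; "ft_force": force on the tool from outside, world axes, zero at the start; "torque": the same for the moment, N m; "grip_width": opening from 0.0 (shut) to 1.0 (fully open).
Only numpy, scipy, OpenCV 4.12 (cv2) and the standard library are available. Lean on these libraries where they do the work, as an engineer would, in place of code of your own. Each camera call takes 0.05 s, during which the arm holds its last target. There are 200 camera calls.

## Working session

There is one attempt and no reset: what is moved stays moved. The work goes in short steps, Python scripts to look and compute and a tool call to move; the robot and the scene stay as the last step left them, time stands still between calls to the robot, and variables do not carry over. Pictures are saved under pics/ and viewed, about 8 in all and at most 12, crops included, and the job is handed in when it is done.

Besides the shell and the picture viewer there is one more tool, called in YAML: its name, and indented under it one key for each argument. play_rows: Moves the arm, as the interface text tells. Shift numbers are shares of 2.5 cm and turn numbers shares of 90 degrees, none past 1 either way. Its arguments: {"type":"object","properties":{"targets":{"type":"array"},"newtons":{"type":"number"}},"required":["targets"]}

```bash
mkdir -p pics
python3 - <<'E'
from bench import *
import cv2
print(get_state())
for n in("top","side"):
    cv2.imwrite(f"pics/{n}0.png",get_image(n)); print(calibration(n))
print(calibration("wrist"), grip_point_offset)
E
```

```text
{'time': 0.0, 'joint_positions': array([-1.24690706,  0.3218287 , -0.07006576,  1.45169803,  0.0226022 ,
        1.37081822, -0.0568901 ]), 'qd': array([-5.80498005e-05,  6.69306374e-04, -2.31383563e-04,  5.36520386e-04,
       -5.18619419e-04, -4.02196290e-04, -3.39779312e-04]), 'joint_torque': array([-6.80310677e-04, -4.91279054e+01, -4.04174645e-01, -3.12531424e+01,
       -6.38913014e-02,  4.36424604e-02,  1.69667960e-04]), 'position': array([0.19803055, 0.61844368, 0.19544618]), 'tool_rot': array([-0.97929883,  1.34152804,  0.97723279]), 'ft_force': array([ 0.48050754, -0.09051898,  0.01193411]), 'torque': array([-0.01302086, -0.01199034,  0.00928762]), 'grip_width': 0.9984804508297512}
{'fx': 414.84694931742314, 'fy': 414.84694931742314, 'cx': 279.5503264641031, 'cy': 209.89766742273588, 'rvec': array([ 2.26369133, -1.94146007,  0.20426682]), 'tvec': array([-0.04772354,  0.50440164,  1.18836224])}
{'fx': 425.00082683446993, 'fy': 425.00082683446993, 'cx': 284.42979179692236, 'cy': 210.39587959748, 'rvec': array([ 2.34503817, -0.07478776,  0.03373544]), 'tvec': array([-0.48307822,  0.10584762,  1.07590895])}
{'fx': 378.0837291421387, 'fy': 378.0837291421387, 'cx': 277.22724914892615, 'cy': 207.42080308971484, 'hand_eye': array([[ 1.87989365e-04, -2.47745059e-01,  9.68825242e-01,
        -1.87036359e-01],
       [ 1.26714390e-03, -9.68824423e-01, -2.47745096e-01,
         6.81381867e-02],
       [ 9.99999180e-01,  1.27421444e-03,  1.31799952e-04,
         5.60082422e-04],
       [ 0.00000000e+00,  0.00000000e+00,  0.00000000e+00,
         1.00000000e+00]])} 0.0187
```

View pics/top0.png

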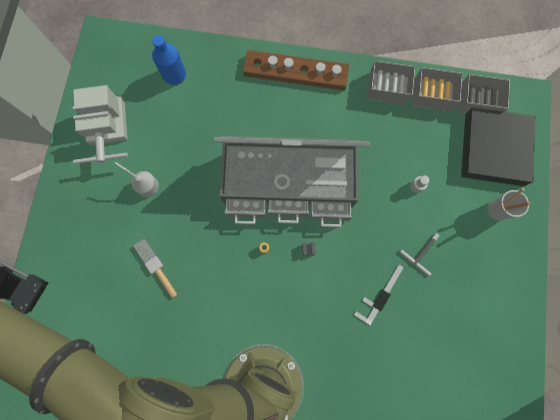

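View pics/side0.png

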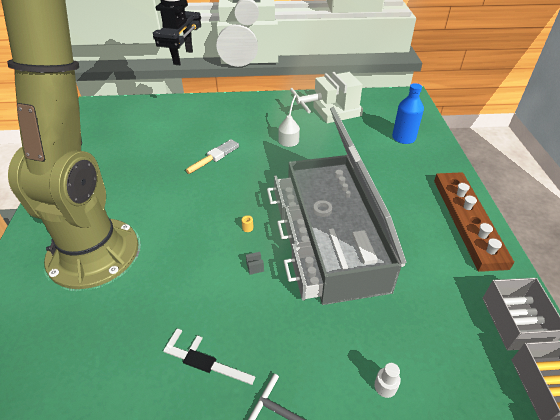

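The top view shows the chest at about (221..357, 143..202), with three drawers out (pulls near (245,221), (289,220), (331,224)), the bushing at (264,248) and the V-block at (309,249). The side view shows the lid open, leaning back. I'll enlarge both.

Run:
```python
import cv2
a=cv2.imread("pics/top0.png")[130:262,208:376]; cv2.imwrite("pics/topc.png",cv2.resize(a,None,fx=4.5,fy=4.5,interpolation=cv2.INTER_CUBIC))
a=cv2.imread("pics/side0.png")[100:310,235:415]; cv2.imwrite("pics/sidec.png",cv2.resize(a,None,fx=2.8,fy=2.8,interpolation=cv2.INTER_CUBIC))
```

```text
(no output)
```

View pics/topc.png

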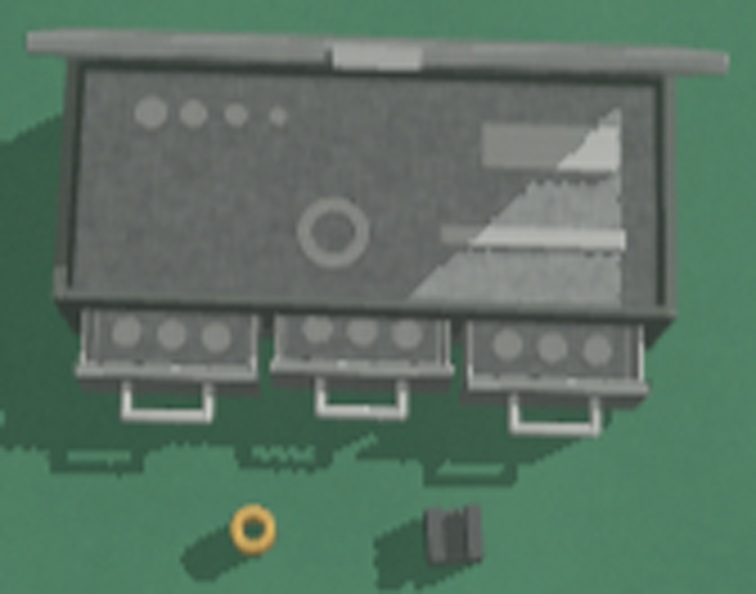

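View pics/sidec.png

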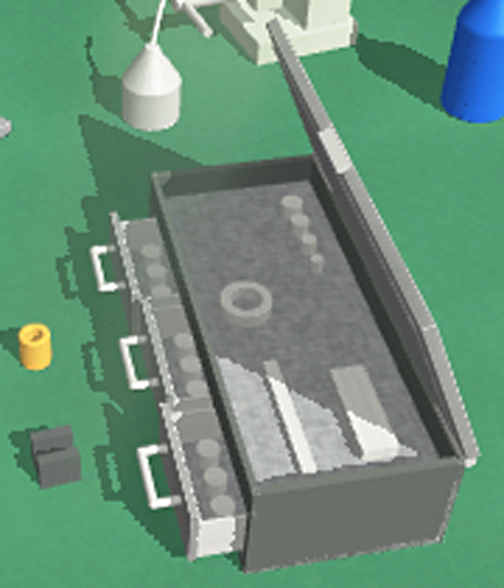

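Readings in the enlarged crops:
- **Top crop, chest:** front rim corners at (56,298) and (674,315).
- **Top crop, pulls:** bar centres at (168,416), (362,412) and (556,431).
- **Top crop, lid:** end corners at about (28,43) and (728,64).
- **Side crop, lid:** front edge corners at about (272,24) and (432,327).

I'll fit all of these together.

```bash
cat > fit.py <<'E'
import numpy as np,cv2
from scipy.optimize import least_squares
from scipy.spatial.transform import Rotation as R
from bench import *
C={n:calibration(n) for n in("top","side")}
def proj(n,P):
    c=C[n];K=np.array([[c['fx'],0,c['cx']],[0,c['fy'],c['cy']],[0,0,1]])
    return cv2.projectPoints(np.float64(P).reshape(-1,1,3),c['rvec'],c['tvec'],K,None)[0].reshape(-1,2)
T=lambda u,v:(208+u/4.5-.4,130+v/4.5-.4)
S=lambda u,v:(235+u/2.8-.35,100+v/2.8-.35)
def lidp(a,s,t,y): # s from hinge, t outward
    return [.085-s*np.cos(a)+t*np.sin(a),y,.105+s*np.sin(a)+t*np.cos(a)]
def w(p,q):
    c,s=np.cos(p[2]),np.sin(p[2]);return [p[0]+c*q[0]-s*q[1],p[1]+s*q[0]+c*q[1],q[2]]
obs=[("top",T(56,298),lambda p:[-.085,.2,.105]),("top",T(674,315),lambda p:[-.085,-.2,.105]),
("top",T(168,416),lambda p:[-.107-p[4],.128,.052]),("top",T(362,412),lambda p:[-.107-p[5],0,.052]),("top",T(556,431),lambda p:[-.107-p[6],-.128,.052]),
("top",T(28,43),lambda p:lidp(p[3],.17,.006,.2)),("top",T(728,64),lambda p:lidp(p[3],.17,.006,-.2)),
("side",S(272,24),lambda p:lidp(p[3],.17,.006,.2)),("side",S(432,327),lambda p:lidp(p[3],.17,.006,-.2)),
("side",S(106,288),lambda p:[-.107-p[4],.128-.027,.052]),("side",S(134,385),lambda p:[-.107-p[5],-.027,.052]),("side",S(153,503),lambda p:[-.107-p[6],-.128-.027,.052]),
("side",S(247,492),lambda p:[-.085,-.2,.105]),("side",S(155,175),lambda p:[-.085,.2,.105])]
def res(p): return np.array([proj(n,w(p,f(p)))[0]-uv for n,uv,f in obs])
r=least_squares(lambda p:res(p).ravel(),[.55,0,0,1.1,.04,.04,.04],loss='soft_l1')
p=r.x
if __name__=="__main__":
    print("x y yaw lid dl dm dr",p.round(4)); print(res(p).round(1).tolist())
    for n,q in [("pullL",[-.107-p[4],.128,.052]),("pullM",[-.107-p[5],0,.052]),("pullR",[-.107-p[6],-.128,.052]),("lidedge",lidp(p[3],.17,.012,0)),("hinge",[.085,0,.105])]: print(n,np.round(w(p,q),4))
    c=C["top"]
    for nm,(u,v),z in [("bush",T(253,529),.035),("vb",T(455,535),.034),("oil",(145,184),.05)]:
        Rm=R.from_rotvec(c['rvec']).as_matrix();o=-Rm.T@c['tvec'];d=Rm.T@[(u-c['cx'])/c['fx'],(v-c['cy'])/c['fy'],1];print(nm,(o+d*(z-o[2])/d[2]).round(3))
    s=get_state();print(s['position'],R.from_rotvec(s['tool_rot']).as_matrix().round(3))
E
python3 fit.py
```

```text
x y yaw lid dl dm dr [0.6184 0.0178 0.1213 1.1749 0.0425 0.0376 0.0459]
[[-0.8, -0.2], [0.9, 0.4], [-0.3, -0.4], [-0.3, 0.3], [-0.4, 0.2], [-0.5, -0.1], [0.4, 0.1], [0.4, -1.7], [-0.5, 0.4], [-0.3, -0.1], [0.3, 0.2], [0.2, 0.4], [2.7, 1.6], [-1.0, -0.8]]
pullL [0.4545 0.1268 0.052 ]
pullM [4.749e-01 3.000e-04 5.200e-02]
pullR [ 0.4821 -0.1277  0.052 ]
lidedge [0.6487 0.0215 0.2665]
hinge [0.7028 0.0281 0.105 ]
bush [0.39  0.059 0.035]
vb [ 0.407 -0.073  0.034]
oil [0.523 0.445 0.05 ]
[0.19806498 0.61852233 0.19556247] [[-0.    -0.952  0.305]
 [-0.002  0.305  0.952]
 [-1.    -0.    -0.002]]
```

Chest at x=0.618, y=0.018, yaw 6.95°. The lid is at 1.17 rad and the drawers stand out about 42, 38 and 46 mm. Next I shut the fingers, align the jaw axis with the chest's y and move in front of the left pull.

Create loc.py:
```python
import numpy as np
from scipy.spatial.transform import Rotation as R
from bench import get_state
P=np.array([.6184,.0178,0]);B=R.from_euler('z',.1213)
def show():
    s=get_state();q=B.inv().apply(s['position']-P)
    M=(B.inv()*R.from_rotvec(s['tool_rot'])).as_matrix()
    print("t",round(s['time'],2),"local",q.round(4),"F",s['ft_force'].round(1),"tool x",M[:,0].round(3),"z",M[:,2].round(3),"q",s['joint_positions'].round(2))
if __name__=="__main__": show()
```

```text
(no output)
```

play_rows:
  targets:
    - {"claw": 1, "linear": [0, 0, 0], "rotation": [-0.0686, 0, 0]}
    - {"claw": 1, "linear": [0, 0, 0], "rotation": [-0.0686, 0, 0]}
    - {"claw": 1, "linear": [0, 0, 0], "rotation": [-0.0686, 0, 0]}
    - {"claw": 1, "linear": [0, 0, 0], "rotation": [-0.0686, 0, 0]}
    - {"claw": 1, "linear": [0, -0.3, -1], "rotation": [0, 0, 0]}
    - {"claw": 1, "linear": [0, -0.3, -1], "rotation": [0, 0, 0]}
    - {"claw": 1, "linear": [0, -0.3, -1], "rotation": [0, 0, 0]}
    - {"claw": 1, "linear": [0, -0.3, -1], "rotation": [0, 0, 0]}
    - {"claw": 1, "linear": [0, -0.3, -1], "rotation": [0, 0, 0]}
    - {"claw": 1, "linear": [0, -0.3, -1], "rotation": [0, 0, 0]}

```text
time: 0.93
position: [0.2591, 0.473, 0.1878]
tool_rot: [-1.326, 1.146, 1.325]
ft_force: [-0.3, -0.3, 0.1]
grip_width: 0.325
```

```bash
python3 loc.py
```

```text
t 0.93 local [-0.3016  0.4953  0.1878] F [-0.3 -0.3  0.1] tool x [-0.01 -0.01 -1.  ] z [-0.034  0.999 -0.009] q [-1.05  0.11 -0.07  1.73  0.    1.32  0.6 ]
```

play_rows:
  targets:
    - {"claw": 1, "linear": [0, -0.32, -1], "rotation": [-0.021, 0, 0]}
    - {"claw": 1, "linear": [0, -0.32, -1], "rotation": [0, 0, 0]}
    - {"claw": 1, "linear": [0, -0.32, -1], "rotation": [0, 0, 0]}
    - {"claw": 1, "linear": [0, -0.32, -1], "rotation": [0, 0, 0]}
    - {"claw": 1, "linear": [0, -0.32, -1], "rotation": [0, 0, 0]}
    - {"claw": 1, "linear": [0, -0.32, -1], "rotation": [0, 0, 0]}
    - {"claw": 1, "linear": [0, -0.32, -1], "rotation": [0, 0, 0]}
    - {"claw": 1, "linear": [0, -0.32, -1], "rotation": [0, 0, 0]}
    - {"claw": 1, "linear": [0, -0.32, -1], "rotation": [0, 0, 0]}
    - {"claw": 1, "linear": [0, -0.32, -1], "rotation": [0, 0, 0]}

```text
time: 1.77
position: [0.3862, 0.227, 0.1858]
tool_rot: [-1.353, 1.134, 1.354]
ft_force: [0.4, 0.1, -0.2]
grip_width: 0.005
```

```bash
python3 loc.py
```

```text
t 1.77 local [-0.2052  0.2358  0.1858] F [ 0.4  0.1 -0.2] tool x [-0.015 -0.014 -1.   ] z [-0.07   0.997 -0.013] q [-0.79 -0.09  0.18  1.93  0.02  1.32  1.15]
```

play_rows:
  targets:
    - {"claw": 1, "linear": [0, -0.1, -1], "rotation": [0.044, 0, 0]}
    - {"claw": 1, "linear": [0, -0.1, -1], "rotation": [0, 0, 0]}
    - {"claw": 1, "linear": [0, -0.1, -1], "rotation": [0, 0, 0]}
    - {"claw": 1, "linear": [0.3, -0.1, -1], "rotation": [0, 0, 0]}
    - {"claw": 1, "linear": [1, -0.1, -0.3], "rotation": [0, 0, 0]}
    - {"claw": 1, "linear": [1, 0, 0], "rotation": [0, 0, 0]}
    - {"claw": 1, "linear": [1, 0, 0], "rotation": [0, 0, 0]}
    - {"claw": 1, "linear": [0.8, 0, 0], "rotation": [0, 0, 0]}

```text
time: 2.43
position: [0.4183, 0.1081, 0.0847]
tool_rot: [-1.293, 1.169, 1.284]
ft_force: [0.4, -0.6, -1.1]
grip_width: 0.007
```

```bash
python3 loc.py
python3 - <<'E'
from bench import *
import cv2
cv2.imwrite("pics/w1.png",get_image("wrist"))
E
```

```text
t 2.43 local [-0.1877  0.1138  0.0847] F [ 0.4 -0.6 -1.1] tool x [-0.005 -0.011 -1.   ] z [ 0.016  1.    -0.011] q [-0.67 -0.06  0.34  2.11  0.03  1.1   1.33]
```

View pics/w1.png

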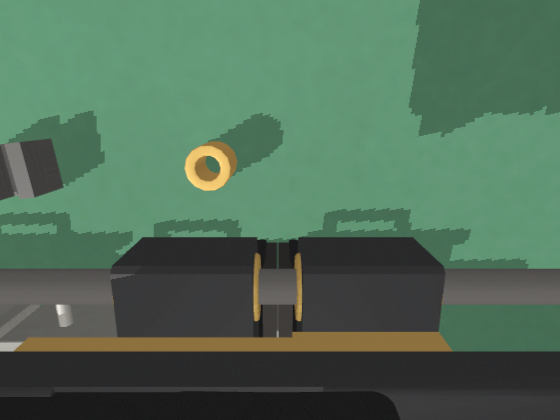

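The wrist view shows the shut fingers with the bushing at (210,168) clear of them. Descend to z≈0.045.

play_rows:
  targets:
    - {"claw": 1, "linear": [0.8, 0, 0.5], "rotation": [-0.01, 0, 0]}
    - {"claw": 1, "linear": [0.5, 0, 0.1], "rotation": [0, 0, 0]}
    - {"claw": 1, "linear": [0, 0, 0], "rotation": [0, 0, 0]}

```text
time: 2.73
position: [0.4121, 0.1208, 0.0466]
tool_rot: [-1.302, 1.171, 1.3]
ft_force: [-0.4, -0.5, 0.4]
grip_width: 0.006
```

```bash
python3 loc.py
```

```text
t 2.73 local [-0.1923  0.1272  0.0466] F [-0.4 -0.5  0.4] tool x [-0.014 -0.014 -1.   ] z [ 0.001  1.    -0.014] q [-0.68 -0.01  0.33  2.14  0.01  1.02  1.33]
```

play_rows:
  targets:
    - {"claw": 1, "linear": [0.02, -0.3, 0], "rotation": [0, 0, 0]}
    - {"claw": 1, "linear": [0.02, -0.3, 0], "rotation": [0, 0, 0]}
    - {"claw": 1, "linear": [0, -0.3, 0], "rotation": [0, 0, 0]}
    - {"claw": 1, "linear": [0, -0.3, 0], "rotation": [0, 0, 0]}
    - {"claw": 1, "linear": [0, -0.3, 0], "rotation": [0, 0, 0]}
    - {"claw": 1, "linear": [0, -0.3, 0], "rotation": [0, 0, 0]}

```text
time: 3.23
position: [0.4633, 0.1275, 0.0493]
tool_rot: [-1.304, 1.165, 1.298]
ft_force: [-0.0, 0.7, 1.3]
grip_width: 0.008
```

```bash
python3 loc.py
```

```text
t 3.23 local [-0.1407  0.1277  0.0493] F [-0.   0.7  1.3] tool x [-0.009 -0.012 -1.   ] z [ 0.     1.    -0.012] q [-0.66  0.1   0.35  2.03 -0.03  1.02  1.39]
```

```bash
python3 - <<'E'
from bench import *
import cv2
a=get_image("side")[130:310,200:400]; cv2.imwrite("pics/s2.png",cv2.resize(a,None,fx=3.3,fy=3.3,interpolation=cv2.INTER_CUBIC))
E
python3 loc.py
```

```text
t 3.28 local [-0.1388  0.1276  0.0496] F [ 2.9 -0.3 -0.1] tool x [-0.007 -0.013 -1.   ] z [ 0.001  1.    -0.013] q [-0.66  0.1   0.35  2.03 -0.03  1.02  1.39]
```

View pics/s2.png

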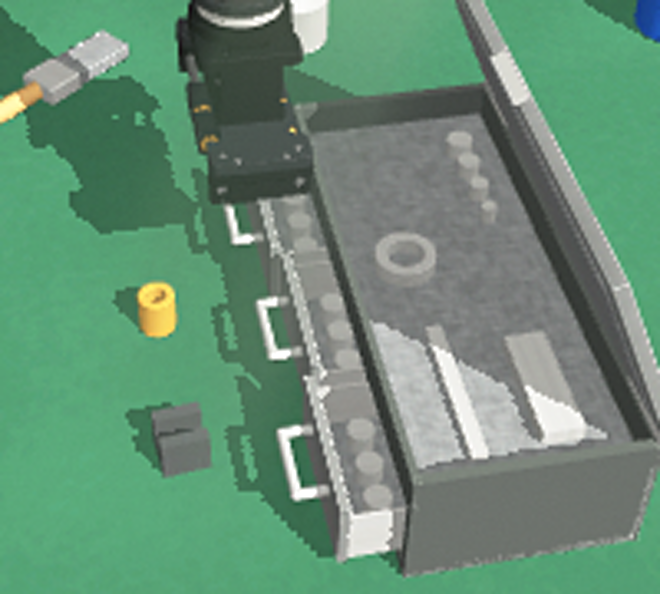

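The side view shows the left bar's right end still at crop (238,240), so that drawer has not moved. The gripper hides the fingertips. I'll check the geometry by projection before pushing further.

Run:
```python
from fit import *
s=get_state();M=R.from_rotvec(s['tool_rot']).as_matrix()
f=lambda uv:((uv-[200,130])*3.3).round(0).tolist()
for nm,v in [("tcp",[0,0,0]),("body corner -y",[-.07,.0375,-.095]),("body +",[-.07,-.0375,-.095]),("body +z",[-.07,.0375,.095])]:
    print(nm,f(proj("side",s['position']+M@np.array(v))[0]))
for y in(.101,.155): print("bar",f(proj("side",w(p,[-.107-p[4],y,.052]))[0]))
t=get_image("top");cv2.imwrite("pics/t3.png",cv2.resize(t[170:260,205:305],None,fx=6,fy=6,interpolation=cv2.INTER_CUBIC))
t=get_image("wrist");cv2.imwrite("pics/w3.png",t)
print(((proj("top",s['position'])[0]-[205,170])*6).round())
```

```text
tcp [246.0, 218.0]
body corner -y [216.0, 237.0]
body + [316.0, 225.0]
body +z [181.0, 86.0]
bar [238.0, 239.0]
bar [228.0, 195.0]
[240. 290.]
```

View pics/w3.png

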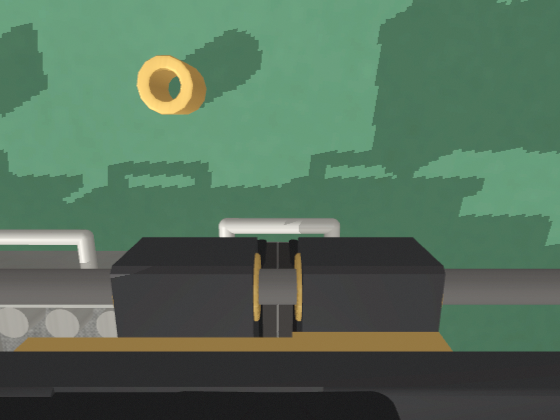

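The wrist view shows the left bar at (280,226), on the robot side of the shut fingertips (about row 243). The tips rode over the bar and now stand between it and the drawer front. I'll lift to just above the bar and push the front face directly instead.

play_rows:
  targets:
    - {"claw": 1, "linear": [-0.3, 0, 0], "rotation": [0, 0, 0]}
    - {"claw": 1, "linear": [-0.2, 0, 0], "rotation": [0, 0, 0]}
    - {"claw": 1, "linear": [0, -0.25, 0], "rotation": [0, 0, 0]}
    - {"claw": 1, "linear": [0, -0.25, 0], "rotation": [0, 0, 0]}
    - {"claw": 1, "linear": [0, -0.25, 0], "rotation": [0, 0, 0]}

```text
time: 3.8
position: [0.4803, 0.1297, 0.0625]
tool_rot: [-1.302, 1.167, 1.301]
ft_force: [0.4, -0.1, 0.5]
grip_width: 0.003
```

```bash
python3 loc.py
```

```text
t 3.8 local [-0.1235  0.1278  0.0625] F [ 0.4 -0.1  0.5] tool x [-0.012 -0.012 -1.   ] z [-0.     1.    -0.012] q [-0.65  0.12  0.35  1.98 -0.04  1.06  1.41]
```

```bash
python3 - <<'E'
from bench import *
import cv2,numpy as np
a=get_image("wrist")[120:350,150:410];a=cv2.resize(a,(396,350))
b=cv2.resize(get_image("top")[170:240,215:295],(400,350),interpolation=cv2.INTER_CUBIC)
cv2.imwrite("pics/m4.png",np.hstack([a,b]))
E
python3 loc.py
```

```text
t 3.9 local [-0.1229  0.1276  0.0624] F [0.1 0.1 0. ] tool x [-0.012 -0.013 -1.   ] z [ 0.     1.    -0.013] q [-0.65  0.12  0.35  1.98 -0.04  1.06  1.4 ]
```

View pics/m4.png

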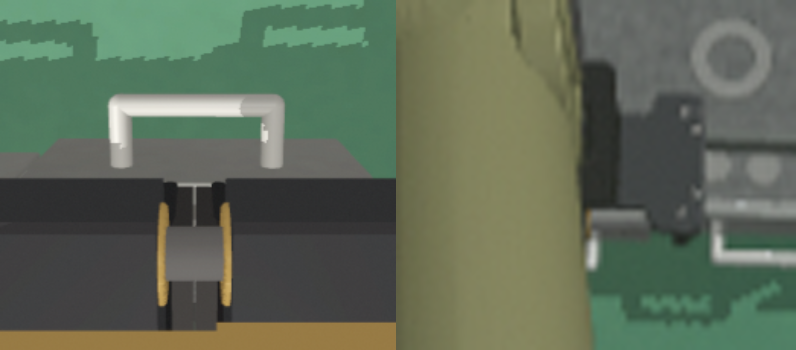

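```bash
cat > wr.py <<'E'
import numpy as np,sys
from scipy.spatial.transform import Rotation as R
from bench import *
from loc import P,B
c=calibration("wrist");H=c['hand_eye']
def pix(u,v,z):
    s=get_state();M=R.from_rotvec(s['tool_rot']).as_matrix()
    d=M@H[:3,:3]@[(u-c['cx'])/c['fx'],(v-c['cy'])/c['fy'],1];o=s['position']+M@H[:3,3]
    return B.inv().apply(o+d*(z-o[2])/d[2]-P).round(4)
E
python3 - <<'E'
from wr import *
print("bar",pix(278,189,.052),"edge",pix(278,240.8,.072),"face bottom",pix(278,212,.012), "tips row",pix(278,239.5,.0624))
E
```

```text
bar [-0.1504  0.1288  0.052 ] edge [-0.1281  0.129   0.072 ] face bottom [-0.1275  0.1284  0.012 ] tips row [-0.1256  0.1289  0.0624]
```

Geometry from the wrist view:
- **Drawer:** unmoved. Its bar is at local x −0.150 and its front at −0.128.
- **Shut fingers:** they passed above the front, so shut tips must sit at least 10 mm short of the nominal TCP.
- **Open fingers:** the nominal TCP should hold there. At ±43..58 mm they straddle the 54 mm bar and bear on the 120 mm wide front.

I'll retreat, open and use that.

play_rows:
  targets:
    - {"claw": 1, "linear": [-1, 0, 0], "rotation": [0, 0, 0]}
    - {"claw": 1, "linear": [-0.6, 0.2, 0], "rotation": [0, 0, 0]}
    - {"claw": 0, "linear": [0, 1, 0], "rotation": [0, 0, 0]}
    - {"claw": 0, "linear": [0, 0.8, 0], "rotation": [0, 0, 0]}
    - {"claw": 0, "linear": [0, 0, 0], "rotation": [0, 0, 0]}
    - {"claw": 0, "linear": [0, 0, 0], "rotation": [0, 0, 0]}
    - {"claw": 0, "linear": [0, 0, 0], "rotation": [0, 0, 0]}
    - {"claw": 0, "linear": [0, 0, 0], "rotation": [0, 0, 0]}
    - {"claw": 0, "linear": [0, 0, 0], "rotation": [0, 0, 0]}

```text
time: 4.65
position: [0.4315, 0.1232, 0.1029]
tool_rot: [-1.302, 1.173, 1.299]
ft_force: [0.0, -0.7, 0.2]
grip_width: 0.451
```

```bash
python3 loc.py
python3 - <<'E'
from bench import *
import cv2
print(get_state()['grip_width'])
cv2.imwrite("pics/w5.png",get_image("wrist"))
E
```

```text
t 4.65 local [-0.1728  0.1273  0.1029] F [ 0.  -0.7  0.2] tool x [-0.015 -0.016 -1.   ] z [ 0.002  1.    -0.016] q [-0.68 -0.03  0.33  2.04  0.02  1.15  1.33]
0.45127639181502366
```

View pics/w5.png

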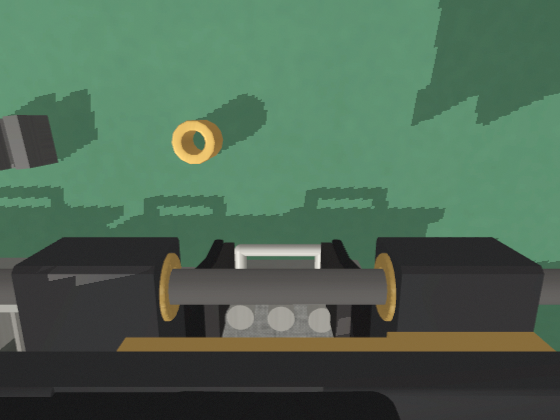

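The wrist view, with the fingers half open, shows slender curved tips near (235,245) and (335,245), the bar at (279,250) and the bushing clear at (197,142). Next I finish opening, descend and push the front. I'll follow the drawer by template matching.

Create trk.py:
```python
import cv2,numpy as np
from bench import get_image
from loc import show
# bar boxes (side and top view) in the first pictures
box={"side":{"L":(264,184,280,206),"M":(275,218,292,241),"R":(282,256,302,284)}}
def trk():
    im=get_image("side");ref=cv2.imread("pics/side0.png")
    for k,(a,b,c,d) in box["side"].items():
        m=cv2.matchTemplate(im[b-14:d+14,a-14:c+32],ref[b:d,a:c],cv2.TM_CCOEFF_NORMED)
        _,v,_,l=cv2.minMaxLoc(m);print(k,"du",l[0]-14,"dv",l[1]-14,"score",round(v,2))
if __name__=="__main__": show();trk()
```

```text
(no output)
```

play_rows:
  targets:
    - {"claw": 0, "linear": [0, 0, 0], "rotation": [0, 0, 0]}
    - {"claw": 0, "linear": [0, 0, 0], "rotation": [0, 0, 0]}
    - {"claw": 0, "linear": [0, 0, 0], "rotation": [0, 0, 0]}
    - {"claw": 0, "linear": [0, 0, 0], "rotation": [0, 0, 0]}
    - {"claw": 0, "linear": [0.8, 0, 0], "rotation": [0, 0, 0]}
    - {"claw": 0, "linear": [0.8, 0, 0], "rotation": [0, 0, 0]}
    - {"claw": 0, "linear": [0.6, 0, 0], "rotation": [0, 0, 0]}
    - {"claw": 0, "linear": [0, 0, 0], "rotation": [0, 0, 0]}

```text
time: 5.37
position: [0.4337, 0.1228, 0.0469]
tool_rot: [-1.303, 1.171, 1.296]
ft_force: [-2.1, -0.7, 0.4]
grip_width: 0.989
```

```bash
python3 trk.py
```

```text
t 5.37 local [-0.1706  0.1266  0.0469] F [-2.1 -0.7  0.4] tool x [-0.012 -0.015 -1.   ] z [ 0.003  1.    -0.015] q [-0.68  0.04  0.34  2.1  -0.    1.02  1.35]
L du 0 dv 0 score 0.63
M du 0 dv 0 score 1.0
R du 0 dv 0 score 1.0
```

play_rows:
  targets:
    - {"claw": 0, "linear": [0, -0.35, 0], "rotation": [0, 0, 0]}
    - {"claw": 0, "linear": [0, -0.35, 0], "rotation": [0, 0, 0]}
    - {"claw": 0, "linear": [0, -0.35, 0], "rotation": [0, 0, 0]}
    - {"claw": 0, "linear": [0, -0.35, 0], "rotation": [0, 0, 0]}
    - {"claw": 0, "linear": [0, -0.35, 0], "rotation": [0, 0, 0]}

```text
time: 5.83
position: [0.4841, 0.13, 0.0516]
tool_rot: [-1.305, 1.163, 1.293]
ft_force: [1.2, -0.4, 0.6]
grip_width: 0.998
```

```bash
python3 trk.py;python3 - <<'E'
from bench import *
import cv2
cv2.imwrite("pics/w6.png",get_image("wrist"));cv2.imwrite("pics/s6.png",get_image("side"))
E
```

```text
t 5.83 local [-0.1198  0.1277  0.0516] F [ 1.2 -0.4  0.6] tool x [-0.004 -0.013 -1.   ] z [ 0.002  1.    -0.013] q [-0.66  0.14  0.35  1.99 -0.04  1.03  1.41]
L du 0 dv 0 score 0.74
M du 0 dv 0 score 1.0
R du 0 dv 0 score 1.0
```

Run:
```python
import cv2,numpy as np
a=cv2.imread("pics/w6.png")[180:350];a=cv2.resize(a,(800,243))
b=cv2.resize(cv2.imread("pics/s6.png")[100:220,190:410],(642,350),interpolation=cv2.INTER_CUBIC);b=cv2.copyMakeBorder(b,0,0,0,158,cv2.BORDER_CONSTANT)
cv2.imwrite("pics/m6.png",np.vstack([a,b]))
```

```text
(no output)
```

View pics/m6.png

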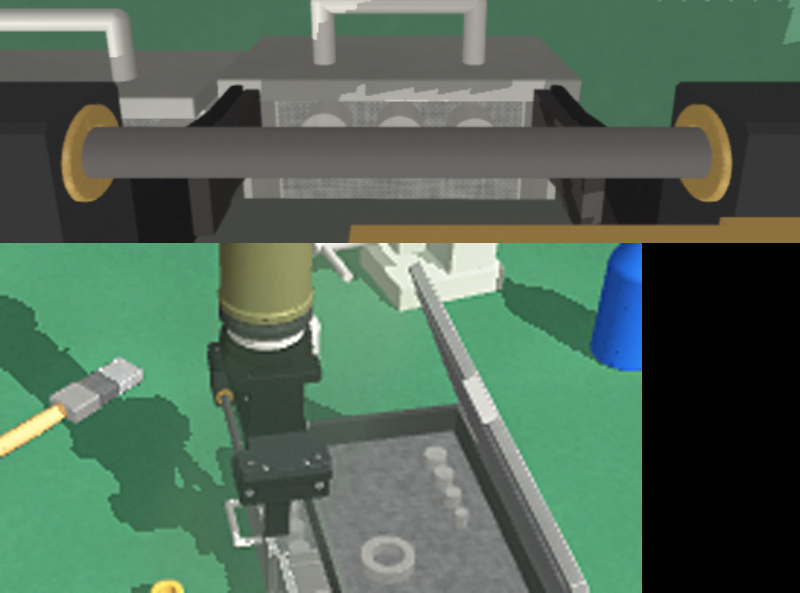

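The side view shows the near finger's tip at about crop (278,535), which is image (285.3,200). I'll work out where that lies along the tool axis.

Run:
```python
from fit import *
s=get_state();M=R.from_rotvec(s['tool_rot']).as_matrix()
for zz in(-.0435,-.0585):
  for h in (0,.01,.02,.03,.04): print(zz,h,proj("side",s['position']+M@np.array([-h,0,zz]))[0].round(1))
print("drawer front top right corner",proj("side",w(p,[-.085-p[4],.068,.072]))[0], proj("side",w(p,[-.085-p[4],.068,.012]))[0])
c=calibration("wrist");Hi=np.linalg.inv(c['hand_eye'])
for h in(0,.02,.04):
  for zz in(.0435,):
    q=Hi[:3]@np.array([-h,0,zz,1]);print("wrist",h,(c['fx']*q[0]/q[2]+c['cx'],c['fy']*q[1]/q[2]+c['cy']))
```

```text
-0.0435 0 [284.  205.5]
-0.0435 0.01 [284.  202.7]
-0.0435 0.02 [284.  199.9]
-0.0435 0.03 [284. 197.]
-0.0435 0.04 [284.1 194.2]
-0.0585 0 [285.  209.3]
-0.0585 0.01 [285.1 206.6]
-0.0585 0.02 [285.1 203.7]
-0.0585 0.03 [285.1 200.9]
-0.0585 0.04 [285.1 198. ]
drawer front top right corner [282.55865725 204.34597515] [282.59013574 220.54424318]
wrist 0 (np.float64(358.59216545316474), np.float64(244.544931855873))
wrist 0.02 (np.float64(367.4147803294262), np.float64(259.0559507991697))
wrist 0.04 (np.float64(378.3840079748037), np.float64(277.09761672110506))
```

The real fingertips are about 25 mm short of the reported TCP, judged from both cameras and the missing contacts. The gripper body is therefore close above the tips. I'll shut the fingers, tilt 20° so they point forward and down and the body clears the chest rim, and push the bars with the tips at z≈0.04 (TCP z≈0.017).

play_rows:
  targets:
    - {"claw": 0, "linear": [-1, 0, 0], "rotation": [0, 0, 0]}
    - {"claw": 0, "linear": [-0.8, 0.2, 0], "rotation": [0, 0, 0]}
    - {"claw": 1, "linear": [0, 1, 0], "rotation": [0, 0, 0]}
    - {"claw": 1, "linear": [0, 0.9, 0], "rotation": [0, 0, 0]}
    - {"claw": 1, "linear": [0, 0, 0], "rotation": [0, 0, -0.074]}
    - {"claw": 1, "linear": [0, 0, 0], "rotation": [0, 0, -0.074]}
    - {"claw": 1, "linear": [0, 0, 0], "rotation": [0, 0, -0.074]}
    - {"claw": 1, "linear": [0, 0, 0], "rotation": [0, 0, 0]}

```text
time: 6.65
position: [0.4262, 0.1268, 0.0972]
tool_rot: [-1.414, 0.932, 1.091]
ft_force: [0.2, -0.9, -0.4]
grip_width: 0.63
```

```bash
python3 trk.py
```

```text
t 6.65 local [-0.1776  0.1315  0.0972] F [ 0.2 -0.9 -0.4] tool x [ 0.275 -0.008 -0.961] z [-0.005  1.    -0.01 ] q [-0.54 -0.27  0.1   2.29  0.16  0.86  1.16]
L du 0 dv 0 score 1.0
M du 0 dv 0 score 1.0
R du 0 dv 0 score 1.0
```

play_rows:
  targets:
    - {"claw": 1, "linear": [0, 0, 0], "rotation": [0, 0, 0]}
    - {"claw": 1, "linear": [0, 0, 0], "rotation": [0, 0, 0]}
    - {"claw": 1, "linear": [0, 0, 0], "rotation": [0, 0, 0]}
    - {"claw": 1, "linear": [0.8, 0.22, -0.1], "rotation": [0, 0, 0]}
    - {"claw": 1, "linear": [0.8, 0.22, 0], "rotation": [0, 0, 0]}
    - {"claw": 1, "linear": [0.6, 0.17, 0], "rotation": [0, 0, 0]}
    - {"claw": 1, "linear": [0, 0, 0], "rotation": [0, 0, 0]}

```text
time: 7.28
position: [0.4344, 0.1245, 0.0415]
tool_rot: [-1.406, 0.937, 1.09]
ft_force: [-0.4, -0.2, -0.3]
grip_width: 0.065
```

```bash
python3 trk.py
```

```text
t 7.28 local [-0.1697  0.1282  0.0415] F [-0.4 -0.2 -0.3] tool x [ 0.272 -0.007 -0.962] z [ 0.002  1.    -0.007] q [-0.55 -0.17  0.12  2.34  0.17  0.72  1.16]
L du 0 dv 0 score 0.86
M du 0 dv 0 score 1.0
R du 0 dv 0 score 1.0
```

play_rows:
  targets:
    - {"claw": 1, "linear": [0.4, 0.3, 0], "rotation": [0, 0, 0]}
    - {"claw": 1, "linear": [0.4, 0.3, 0], "rotation": [0, 0, 0]}
    - {"claw": 1, "linear": [0.1, 0, 0], "rotation": [0, 0, 0]}

```text
time: 7.58
position: [0.431, 0.1258, 0.0198]
tool_rot: [-1.406, 0.932, 1.088]
ft_force: [-0.0, 0.1, -0.9]
grip_width: 0.006
```

```bash
python3 trk.py
```

```text
t 7.58 local [-0.1729  0.1298  0.0198] F [-0.   0.1 -0.9] tool x [ 0.277 -0.005 -0.961] z [ 0.002  1.    -0.005] q [-0.54 -0.15  0.12  2.37  0.17  0.65  1.14]
L du 0 dv 0 score 0.98
M du 0 dv 0 score 1.0
R du 0 dv 0 score 1.0
```

play_rows:
  targets:
    - {"claw": 1, "linear": [0.12, -0.34, 0], "rotation": [0, 0, 0]}
    - {"claw": 1, "linear": [0.12, -0.34, 0], "rotation": [0, 0, 0]}
    - {"claw": 1, "linear": [0.12, -0.34, 0], "rotation": [0, 0, 0]}
    - {"claw": 1, "linear": [0.12, -0.34, 0], "rotation": [0, 0, 0]}

```text
time: 7.97
position: [0.4714, 0.1313, 0.0208]
tool_rot: [-1.407, 0.93, 1.087]
ft_force: [-1.5, 0.7, 1.2]
grip_width: 0.007
```

```bash
python3 trk.py
```

```text
t 7.97 local [-0.1322  0.1305  0.0208] F [-1.5  0.7  1.2] tool x [ 0.279 -0.004 -0.96 ] z [ 0.001  1.    -0.004] q [-0.54 -0.06  0.14  2.29  0.15  0.64  1.2 ]
L du 9 dv -1 score 0.51
M du 0 dv 0 score 1.0
R du 0 dv 0 score 1.0
```

Force −1.5 N and the left bar shifted 9 px, so the drawer is moving. Keep easing it in.

play_rows:
  targets:
    - {"claw": 1, "linear": [0.09, -0.25, 0], "rotation": [0, 0, 0]}
    - {"claw": 1, "linear": [0.09, -0.25, 0], "rotation": [0, 0, 0]}
    - {"claw": 1, "linear": [0.07, -0.2, 0], "rotation": [0, 0, 0]}
    - {"claw": 1, "linear": [0.07, -0.2, 0], "rotation": [0, 0, 0]}
    - {"claw": 1, "linear": [0.05, -0.15, 0], "rotation": [0, 0, 0]}

```text
time: 8.43
position: [0.4916, 0.1326, 0.0136]
tool_rot: [-1.401, 0.954, 1.103]
ft_force: [-9.9, -0.3, 3.5]
grip_width: 0.006
```

```bash
python3 trk.py
```

```text
t 8.43 local [-0.112   0.1293  0.0136] F [-9.9 -0.3  3.5] tool x [ 0.254 -0.009 -0.967] z [ 0.003  1.    -0.009] q [-0.53  0.02  0.16  2.23  0.11  0.65  1.24]
L du 17 dv 12 score 0.47
M du 0 dv 0 score 1.0
R du 0 dv 0 score 1.0
```

play_rows:
  targets:
    - {"claw": 1, "linear": [0.05, -0.25, 0], "rotation": [0, 0, 0]}
    - {"claw": 1, "linear": [0, -0.25, 0], "rotation": [0, 0, 0]}
    - {"claw": 1, "linear": [-0.2, 0.6, 0], "rotation": [0, 0, 0]}
    - {"claw": 1, "linear": [-0.2, 0.8, 0], "rotation": [0, 0, -0.02]}
    - {"claw": 1, "linear": [-0.9, 0.2, 0], "rotation": [0, 0, 0]}
    - {"claw": 1, "linear": [-0.9, -0.1, 0], "rotation": [0, 0, 0]}

```text
time: 8.98
position: [0.4387, 0.1245, 0.0489]
tool_rot: [-1.407, 0.962, 1.101]
ft_force: [1.6, 0.0, 0.4]
grip_width: 0.005
```

```bash
python3 trk.py; cp pics/side0.png /dev/null
python3 - <<'E'
from bench import *
import cv2
cv2.imwrite("pics/s7.png",get_image("side")); cv2.imwrite("pics/t7.png",get_image("top"))
E
```

```text
t 8.98 local [-0.1655  0.1277  0.0489] F [1.6 0.  0.4] tool x [ 0.251 -0.018 -0.968] z [ 0.003  1.    -0.018] q [-0.55 -0.16  0.13  2.31  0.16  0.76  1.17]
L du 16 dv -2 score 0.79
M du 0 dv 0 score 1.0
R du 0 dv 0 score 1.0
```

play_rows:
  targets:
    - {"claw": 1, "linear": [0, 0.1, -1], "rotation": [0, 0, 0]}
    - {"claw": 1, "linear": [0, 0, -1], "rotation": [0, 0, 0]}
    - {"claw": 1, "linear": [0, 0, -1], "rotation": [0, 0, 0]}
    - {"claw": 1, "linear": [0, 0, -1], "rotation": [0, 0, 0]}
    - {"claw": 1, "linear": [0, 0, -1], "rotation": [0, 0, 0]}
    - {"claw": 1, "linear": [0, 0, 0], "rotation": [0, 0, 0]}

```text
time: 9.63
position: [0.461, -0.0022, 0.0522]
tool_rot: [-1.413, 0.948, 1.094]
ft_force: [0.3, -0.3, 0.1]
grip_width: 0.008
```

```bash
python3 -c "
from fit import *
a=proj('side',w(p,[-.107-p[4],.128,.052]));b=proj('side',w(p,[-.107,.128,.052]));print('expected home shift',b-a)"; python3 trk.py
```

```text
expected home shift [[15.40453419 -1.92720024]]
t 9.63 local [-0.1587 -0.0009  0.0522] F [ 0.3 -0.3  0.1] tool x [ 0.264 -0.016 -0.964] z [-0.001  1.    -0.017] q [-0.44 -0.19  0.36  2.32  0.11  0.74  1.55]
L du 16 dv -2 score 0.79
M du 0 dv 0 score 0.7
R du 0 dv 0 score 1.0
```

Left drawer home (shift 16,−2 px against 15.4,−1.9 expected). Middle next.

play_rows:
  targets:
    - {"claw": 1, "linear": [0.2, 0.55, 0], "rotation": [0, 0, 0]}
    - {"claw": 1, "linear": [0.5, 0.25, 0], "rotation": [0, 0, 0]}
    - {"claw": 1, "linear": [0.5, 0.15, 0], "rotation": [0, 0, 0]}
    - {"claw": 1, "linear": [0, 0, 0], "rotation": [0, 0, 0]}

```text
time: 10.02
position: [0.448, -0.0016, 0.0153]
tool_rot: [-1.414, 0.946, 1.093]
ft_force: [-0.3, 0.6, -0.1]
grip_width: 0.008
```

```bash
python3 trk.py
```

```text
t 10.02 local [-0.1715  0.0013  0.0153] F [-0.3  0.6 -0.1] tool x [ 0.266 -0.016 -0.964] z [-0.001  1.    -0.016] q [-0.44 -0.16  0.37  2.38  0.1   0.64  1.56]
L du 16 dv -2 score 0.79
M du 0 dv 0 score 0.99
R du 0 dv 0 score 1.0
```

play_rows:
  targets:
    - {"claw": 1, "linear": [0.1, -0.34, 0], "rotation": [0, 0, 0]}
    - {"claw": 1, "linear": [0.1, -0.34, 0], "rotation": [0, 0, 0]}
    - {"claw": 1, "linear": [0.1, -0.34, 0], "rotation": [0, 0, 0]}
    - {"claw": 1, "linear": [0.1, -0.34, 0], "rotation": [0, 0, 0]}
    - {"claw": 1, "linear": [0.07, -0.25, 0], "rotation": [0, 0, 0]}
    - {"claw": 1, "linear": [0.07, -0.25, 0], "rotation": [0, 0, 0]}
    - {"claw": 1, "linear": [0.05, -0.2, 0], "rotation": [0, 0, 0]}
    - {"claw": 1, "linear": [0.05, -0.2, 0], "rotation": [0, 0, 0]}

```text
time: 10.73
position: [0.5072, 0.0073, 0.0142]
tool_rot: [-1.413, 0.954, 1.103]
ft_force: [-18.3, -1.5, 8.3]
grip_width: 0.007
```

```bash
python3 trk.py
```

```text
t 10.73 local [-0.1117  0.0031  0.0142] F [-18.3  -1.5   8.3] tool x [ 0.255 -0.016 -0.967] z [-0.004  1.    -0.017] q [-0.46 -0.    0.39  2.25  0.    0.63  1.63]
L du 24 dv 12 score 0.45
M du 18 dv -2 score 0.38
R du 0 dv 0 score 1.0
```

play_rows:
  targets:
    - {"claw": 1, "linear": [-0.2, 0.6, 0], "rotation": [0, 0, 0]}
    - {"claw": 1, "linear": [-0.2, 0.9, 0], "rotation": [0, 0, 0]}
    - {"claw": 1, "linear": [-0.9, 0.5, 0], "rotation": [0, 0, 0]}
    - {"claw": 1, "linear": [-0.7, 0, -0.5], "rotation": [0, 0, 0]}
    - {"claw": 1, "linear": [0, 0.1, -1], "rotation": [0, 0, 0]}
    - {"claw": 1, "linear": [0, 0.1, -1], "rotation": [0, 0, 0]}
    - {"claw": 1, "linear": [0, 0.1, -1], "rotation": [0, 0, 0]}
    - {"claw": 1, "linear": [0, 0.1, -1], "rotation": [0, 0, 0]}
    - {"claw": 1, "linear": [0, 0.1, -0.7], "rotation": [0, 0, 0]}
    - {"claw": 1, "linear": [0, 0, 0], "rotation": [0, 0, 0]}

```text
time: 11.62
position: [0.4605, -0.1339, 0.0565]
tool_rot: [-1.427, 0.936, 1.091]
ft_force: [0.4, 0.3, 1.2]
grip_width: -0.0
```

```bash
python3 trk.py;python3 -c "
from fit import *
a=proj('side',w(p,[-.107-p[5],0,.052]));b=proj('side',w(p,[-.107,0,.052]));print('expected home shift M',b-a)"
```

```text
t 11.62 local [-0.1751 -0.1315  0.0565] F [0.4 0.3 1.2] tool x [ 0.275 -0.018 -0.961] z [-0.01   1.    -0.021] q [-0.37 -0.18  0.64  2.28  0.02  0.74  1.97]
L du 16 dv -2 score 0.79
M du 15 dv -2 score 0.74
R du 0 dv 0 score 0.81
expected home shift M [[14.71603713 -2.0051458 ]]
```

play_rows:
  targets:
    - {"claw": 1, "linear": [0.5, 0.25, 0.1], "rotation": [0, 0, 0]}
    - {"claw": 1, "linear": [0.5, 0.2, 0], "rotation": [0, 0, 0]}
    - {"claw": 1, "linear": [0.5, 0.15, 0], "rotation": [0, 0, 0]}
    - {"claw": 1, "linear": [0, 0, 0], "rotation": [0, 0, 0]}

```text
time: 12.0
position: [0.4607, -0.1279, 0.0176]
tool_rot: [-1.431, 0.927, 1.088]
ft_force: [-0.9, 0.5, -0.3]
grip_width: 0.01
```

```bash
python3 trk.py
```

```text
t 12.0 local [-0.1742 -0.1255  0.0176] F [-0.9  0.5 -0.3] tool x [ 0.282 -0.016 -0.959] z [-0.013  1.    -0.021] q [-0.39 -0.11  0.67  2.32 -0.05  0.63  2.04]
L du 16 dv -2 score 0.79
M du 15 dv -2 score 0.74
R du 0 dv 0 score 0.97
```

play_rows:
  targets:
    - {"claw": 1, "linear": [0.11, -0.34, 0], "rotation": [0, 0, 0]}
    - {"claw": 1, "linear": [0.11, -0.34, 0], "rotation": [0, 0, 0]}
    - {"claw": 1, "linear": [0.11, -0.34, 0], "rotation": [0, 0, 0]}
    - {"claw": 1, "linear": [0.11, -0.34, 0], "rotation": [0, 0, 0]}
    - {"claw": 1, "linear": [0.08, -0.25, 0], "rotation": [0, 0, 0]}
    - {"claw": 1, "linear": [0.08, -0.25, 0], "rotation": [0, 0, 0]}
    - {"claw": 1, "linear": [0.06, -0.22, 0], "rotation": [0, 0, 0]}
    - {"claw": 1, "linear": [0.06, -0.22, 0], "rotation": [0, 0, 0]}

```text
time: 12.72
position: [0.5224, -0.1174, 0.0177]
tool_rot: [-1.429, 0.929, 1.096]
ft_force: [-20.5, -3.9, 8.7]
grip_width: 0.003
```

```bash
python3 trk.py
```

```text
t 12.72 local [-0.1117 -0.1226  0.0177] F [-20.5  -3.9   8.7] tool x [ 0.276 -0.014 -0.961] z [-0.017  1.    -0.019] q [-0.42  0.06  0.68  2.2  -0.21  0.64  2.11]
L du 28 dv -9 score 0.37
M du -8 dv -9 score 0.36
R du 22 dv -8 score 0.31
```

Right is at its stop too (20 N, same x). Retreat, rise and return to vertical.

play_rows:
  targets:
    - {"claw": 1, "linear": [-0.2, 0.6, 0], "rotation": [0, 0, 0]}
    - {"claw": 1, "linear": [-0.2, 0.8, 0], "rotation": [0, 0, 0]}
    - {"claw": 1, "linear": [-0.9, -0.2, 0], "rotation": [0, 0, 0]}
    - {"claw": 1, "linear": [-0.95, -0.27, 0], "rotation": [0, 0, 0]}
    - {"claw": 1, "linear": [-0.95, -0.2, 0], "rotation": [0, 0, 0.06]}
    - {"claw": 1, "linear": [-0.95, -0.1, 0], "rotation": [0, 0, 0.06]}
    - {"claw": 1, "linear": [-1, 0, 0.3], "rotation": [0, 0, 0.06]}
    - {"claw": 1, "linear": [-1, 0, 0.5], "rotation": [0, 0, 0]}
    - {"claw": 1, "linear": [-1, 0, 0.5], "rotation": [0, 0, 0]}
    - {"claw": 1, "linear": [-1, 0, 0.5], "rotation": [0, 0, 0]}

```text
time: 13.6
position: [0.4721, -0.0693, 0.2148]
tool_rot: [-1.309, 1.172, 1.318]
ft_force: [-0.6, -0.2, -0.5]
grip_width: 0.007
```

```bash
python3 trk.py;python3 -c "
from fit import *
a=proj('side',w(p,[-.107-p[6],-.128,.052]));b=proj('side',w(p,[-.107,-.128,.052]));print('expected home shift R',b-a)"
```

```text
t 13.6 local [-0.1558 -0.0687  0.2148] F [-0.6 -0.2 -0.5] tool x [-0.025 -0.015 -1.   ] z [-0.014  1.    -0.014] q [-0.5  -0.07  0.56  1.84  0.05  1.38  1.75]
L du 32 dv 5 score 0.37
M du 15 dv -2 score 0.74
R du 19 dv -3 score 0.66
expected home shift R [[19.60595472 -2.93194319]]
```

All drawers are home (R 19,−3 against 19.6,−2.9 expected; M 15,−2; L checked earlier). Now go up and over the lid.

play_rows:
  targets:
    - {"claw": 1, "linear": [-1, 0, 0.1], "rotation": [0, 0, -0.01]}
    - {"claw": 1, "linear": [-1, 0, 0.2], "rotation": [0, 0, 0]}
    - {"claw": 1, "linear": [-1, 0, 0.2], "rotation": [0, 0, 0]}
    - {"claw": 1, "linear": [-1, 0, 0.2], "rotation": [0, 0, 0]}
    - {"claw": 1, "linear": [-0.2, -1, 0], "rotation": [0, 0, 0]}
    - {"claw": 1, "linear": [0, -1, 0], "rotation": [0, 0, 0]}
    - {"claw": 1, "linear": [0, -1, 0], "rotation": [0, 0, 0]}
    - {"claw": 1, "linear": [0, -1, 0], "rotation": [0, 0, 0]}

```text
time: 14.32
position: [0.5806, -0.0211, 0.3413]
tool_rot: [-1.333, 1.111, 1.302]
ft_force: [-0.4, -0.5, 0.5]
grip_width: 0.006
```

```bash
python3 loc.py
```

```text
t 14.32 local [-0.0422 -0.034   0.3413] F [-0.4 -0.5  0.5] tool x [ 0.027  0.001 -1.   ] z [-0.033  0.999 -0.   ] q [-0.51  0.13  0.57  1.42 -0.07  1.59  1.78]
```

play_rows:
  targets:
    - {"claw": 1, "linear": [0, -1, 0], "rotation": [0, 0, 0]}
    - {"claw": 1, "linear": [0, -1, 0], "rotation": [0, 0, 0]}
    - {"claw": 1, "linear": [0, -1, 0], "rotation": [0, 0, 0]}
    - {"claw": 1, "linear": [0, -1, 0], "rotation": [0, 0, 0]}
    - {"claw": 1, "linear": [0, -1, 0], "rotation": [0, 0, 0]}
    - {"claw": 1, "linear": [0, -0.9, 0], "rotation": [0, 0, 0]}
    - {"claw": 1, "linear": [0, 0, 0], "rotation": [0, 0, 0]}

```text
time: 14.9
position: [0.7431, 0.0155, 0.342]
tool_rot: [-1.344, 1.088, 1.311]
ft_force: [-0.2, 0.6, -1.2]
grip_width: 0.004
```

```bash
python3 loc.py
```

```text
t 14.9 local [ 0.1236 -0.0174  0.342 ] F [-0.2  0.6 -1.2] tool x [ 0.037  0.009 -0.999] z [-0.05   0.999  0.007] q [-0.36  0.53  0.56  0.95 -0.29  1.69  1.83]
```

play_rows:
  targets:
    - {"claw": 1, "linear": [0.95, 0, -0.1], "rotation": [0.03, 0, 0]}
    - {"claw": 1, "linear": [0.95, 0, -0.1], "rotation": [0, 0, 0]}
    - {"claw": 1, "linear": [0.95, 0, -0.1], "rotation": [0, 0, 0]}
    - {"claw": 1, "linear": [0.95, 0, -0.1], "rotation": [0, 0, 0]}
    - {"claw": 1, "linear": [0.95, 0, -0.1], "rotation": [0, 0, 0]}
    - {"claw": 1, "linear": [0, 0, 0], "rotation": [0, 0, 0]}

```text
time: 15.4
position: [0.7538, 0.0101, 0.2177]
tool_rot: [-1.314, 1.101, 1.278]
ft_force: [0.1, 0.1, -1.4]
grip_width: 0.002
```

```bash
python3 loc.py
python3 - <<'E'
from bench import *
import cv2
cv2.imwrite("pics/s8.png",cv2.resize(get_image("side")[30:300,180:440],None,fx=2.2,fy=2.2,interpolation=cv2.INTER_CUBIC))
E
```

```text
t 15.4 local [ 0.1335 -0.024   0.2177] F [ 0.1  0.1 -1.4] tool x [ 0.045  0.012 -0.999] z [-0.01   1.     0.012] q [-0.38  0.54  0.55  1.18 -0.3   1.45  1.83]
```

View pics/s8.png

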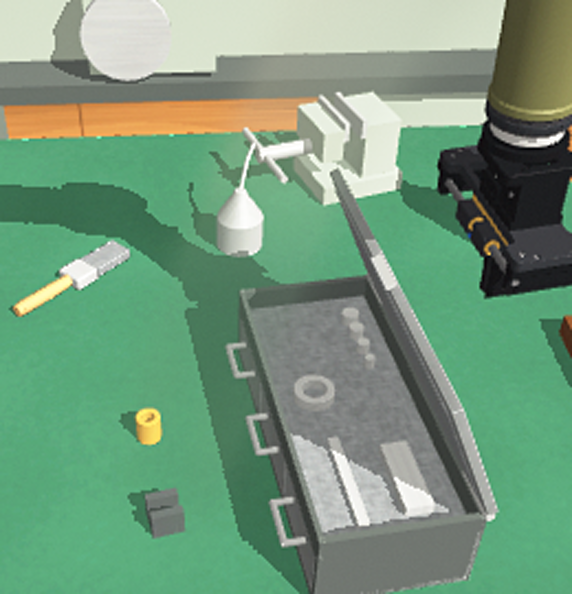

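The side view shows all three pulls flush against the chest, the loose things unmoved, and the gripper behind and above the lid. Now bring the fingers forward against the lid's outer face.

play_rows:
  targets:
    - {"claw": 1, "linear": [0, 0.9, 0], "rotation": [0, 0, 0]}
    - {"claw": 1, "linear": [0, 0.9, 0], "rotation": [0, 0, 0]}
    - {"claw": 1, "linear": [0, 0.7, 0], "rotation": [0, 0, 0]}
    - {"claw": 1, "linear": [0, 0.4, 0], "rotation": [0, 0, 0]}
    - {"claw": 1, "linear": [0, 0.4, 0], "rotation": [0, 0, 0]}

```text
time: 15.87
position: [0.675, 0.0025, 0.2244]
tool_rot: [-1.323, 1.085, 1.271]
ft_force: [0.1, -0.1, 0.3]
grip_width: 0.004
```

```bash
python3 loc.py
```

```text
t 15.87 local [ 0.0543 -0.022   0.2244] F [ 0.1 -0.1  0.3] tool x [ 0.06   0.014 -0.998] z [-0.015  1.     0.013] q [-0.47  0.34  0.57  1.42 -0.21  1.37  1.82]
```

play_rows:
  targets:
    - {"claw": 1, "linear": [0.1, 0.35, 0], "rotation": [0, 0, 0.01]}
    - {"claw": 1, "linear": [0.1, 0.35, 0], "rotation": [0, 0, 0]}
    - {"claw": 1, "linear": [0.1, 0.35, 0], "rotation": [0, 0, 0]}

```text
time: 16.12
position: [0.6536, 0.0002, 0.2241]
tool_rot: [-1.324, 1.083, 1.272]
ft_force: [3.1, -0.2, 0.4]
grip_width: 0.007
```

```bash
python3 loc.py
```

```text
t 16.12 local [ 0.0328 -0.0218  0.2241] F [ 3.1 -0.2  0.4] tool x [ 0.061  0.015 -0.998] z [-0.017  1.     0.014] q [-0.49  0.29  0.58  1.48 -0.19  1.36  1.81]
```

Contact made (3.1 N). Follow the lid's arc down.

play_rows:
  targets:
    - {"claw": 1, "linear": [0.17, 0.34, 0], "rotation": [0, 0, 0]}
    - {"claw": 1, "linear": [0.19, 0.33, 0], "rotation": [0, 0, 0]}
    - {"claw": 1, "linear": [0.21, 0.32, 0], "rotation": [0, 0, 0]}
    - {"claw": 1, "linear": [0.23, 0.31, 0], "rotation": [0, 0, 0]}
    - {"claw": 1, "linear": [0.25, 0.3, 0], "rotation": [0, 0, 0]}

```text
time: 16.53
position: [0.6217, -0.0037, 0.2045]
tool_rot: [-1.333, 1.065, 1.258]
ft_force: [0.8, -0.9, 3.1]
grip_width: -0.001
```

```bash
cat >> loc.py <<'E'
    s=get_state();q=B.inv().apply(s['position']-P);M=(B.inv()*R.from_rotvec(s['tool_rot'])).as_matrix()
    t=q-.025*M[:,0];dx=.085-(t[0]-.0095);dz=t[2]-.105
    rr=np.hypot(dx,dz);print("contact s",round(np.sqrt(rr**2-.012**2),4),"lid angle est",round(np.arctan2(dz,dx)-np.arcsin(.012/rr),3))
E
python3 loc.py
```

```text
File "loc.py", line 10
    s=get_state();q=B.inv().apply(s['position']-P);M=(B.inv()*R.from_rotvec(s['tool_rot'])).as_matrix()
IndentationError: unexpected indent
```

```bash
sed -i 's/^if __name__=="__main__": show()/if __name__=="__main__":\n    show()/' loc.py; python3 loc.py
```

```text
t 16.53 local [ 0.0007 -0.0218  0.2045] F [ 0.8 -0.9  3.1] tool x [ 0.083  0.015 -0.996] z [-0.019  1.     0.014] q [-0.52  0.21  0.58  1.62 -0.15  1.28  1.79]
contact s 0.1566 lid angle est 0.838
```

play_rows:
  targets:
    - {"claw": 1, "linear": [0.24, 0.31, 0], "rotation": [0, 0, 0.015]}
    - {"claw": 1, "linear": [0.26, 0.29, 0], "rotation": [0, 0, 0.015]}
    - {"claw": 1, "linear": [0.28, 0.27, 0], "rotation": [0, 0, 0.015]}
    - {"claw": 1, "linear": [0.29, 0.25, 0], "rotation": [0, 0, 0.015]}
    - {"claw": 1, "linear": [0.31, 0.23, 0], "rotation": [0, 0, 0.01]}

```text
time: 16.95
position: [0.5894, -0.0077, 0.1718]
tool_rot: [-1.288, 1.151, 1.341]
ft_force: [-0.1, -0.0, 1.8]
grip_width: 0.006
```

```bash
python3 loc.py
```

```text
t 16.95 local [-0.0319 -0.0219  0.1718] F [-0.1 -0.   1.8] tool x [-0.029  0.014 -0.999] z [-0.019  1.     0.015] q [-0.51  0.25  0.57  1.63 -0.15  1.33  1.8 ]
contact s 0.1551 lid angle est 0.554
```

play_rows:
  targets:
    - {"claw": 1, "linear": [0.31, 0.2, 0], "rotation": [0, 0, 0]}
    - {"claw": 1, "linear": [0.33, 0.18, 0], "rotation": [0, 0, 0]}
    - {"claw": 1, "linear": [0.34, 0.16, 0], "rotation": [0, 0, 0]}
    - {"claw": 1, "linear": [0.35, 0.14, 0], "rotation": [0, 0, 0]}
    - {"claw": 1, "linear": [0.36, 0.12, 0], "rotation": [0, 0, 0]}
    - {"claw": 1, "linear": [0.36, 0.1, 0], "rotation": [0, 0, 0]}

```text
time: 17.45
position: [0.5623, -0.011, 0.1142]
tool_rot: [-1.287, 1.156, 1.343]
ft_force: [1.8, -0.7, 1.0]
grip_width: 0.005
```

```bash
python3 loc.py
```

```text
t 17.45 local [-0.0592 -0.0218  0.1142] F [ 1.8 -0.7  1. ] tool x [-0.033  0.013 -0.999] z [-0.019  1.     0.014] q [-0.52  0.24  0.57  1.76 -0.15  1.21  1.81]
contact s 0.1562 lid angle est 0.143
```

play_rows:
  targets:
    - {"claw": 1, "linear": [0.3, 0.02, 0], "rotation": [0, 0, 0]}
    - {"claw": 1, "linear": [0.25, 0, 0], "rotation": [0, 0, 0]}
    - {"claw": 1, "linear": [0.2, 0, 0], "rotation": [0, 0, 0]}
    - {"claw": 1, "linear": [0.2, 0, 0], "rotation": [0, 0, 0]}

```text
time: 17.78
position: [0.5587, -0.0113, 0.091]
tool_rot: [-1.284, 1.157, 1.346]
ft_force: [-18.6, 0.8, 60.7]
grip_width: 0.004
```

```bash
python3 loc.py
```

```text
t 17.78 local [-0.0628 -0.0217  0.091 ] F [-18.6   0.8  60.7] tool x [-0.037  0.015 -0.999] z [-0.019  1.     0.016] q [-0.51  0.26  0.57  1.79 -0.16  1.17  1.82]
contact s 0.1563 lid angle est -0.007
```

Firm stop at 61 N with an estimated lid angle of about 0. Lift off.

play_rows:
  targets:
    - {"claw": 1, "linear": [-0.3, 0, 0], "rotation": [0, 0, 0]}
    - {"claw": 1, "linear": [-0.8, 0, 0], "rotation": [0, 0, 0]}
    - {"claw": 1, "linear": [-1, 0, 0], "rotation": [0, 0, 0]}
    - {"claw": 1, "linear": [-1, 0, 0], "rotation": [0, 0, 0]}
    - {"claw": 1, "linear": [-1, 0.5, 0], "rotation": [0, 0, 0]}
    - {"claw": 1, "linear": [-1, 0.5, 1], "rotation": [0, 0, 0]}
    - {"claw": 1, "linear": [-1, 0.5, 1], "rotation": [0, 0, 0]}
    - {"claw": 1, "linear": [-0.5, 0, 1], "rotation": [0, 0, 0]}
    - {"claw": 1, "linear": [0, 0, 1], "rotation": [0, 0, 0]}
    - {"claw": 1, "linear": [0, 0, 0], "rotation": [0, 0, 0]}

```text
time: 18.62
position: [0.512, 0.0829, 0.2655]
tool_rot: [-1.276, 1.161, 1.345]
ft_force: [-0.4, 0.4, -0.7]
grip_width: 0.002
```

```bash
python3 trk.py
python3 - <<'E'
from fit import *
im=get_image("side")
cv2.imwrite("pics/s9.png",cv2.resize(im[90:300,180:440],None,fx=2.8,fy=2.8,interpolation=cv2.INTER_CUBIC))
for a in(0,.04,.1): print(a,[((proj("side",w(p,lidp(a,.17,.012,y)))[0]-[180,90])*2.8).round().tolist() for y in(.2,-.2)])
E
```

```text
t 18.62 local [-0.0978  0.0774  0.2655] F [-0.4  0.4 -0.7] tool x [-0.04   0.018 -0.999] z [-0.012  1.     0.019] q [-0.67  0.04  0.49  1.65 -0.04  1.5   1.53]
L du 16 dv -2 score 0.79
M du 15 dv -2 score 0.77
R du 19 dv -3 score 0.65
0 [[305.0, 190.0], [409.0, 514.0]]
0.04 [[306.0, 184.0], [410.0, 508.0]]
0.1 [[308.0, 176.0], [413.0, 499.0]]
```

View pics/s9.png

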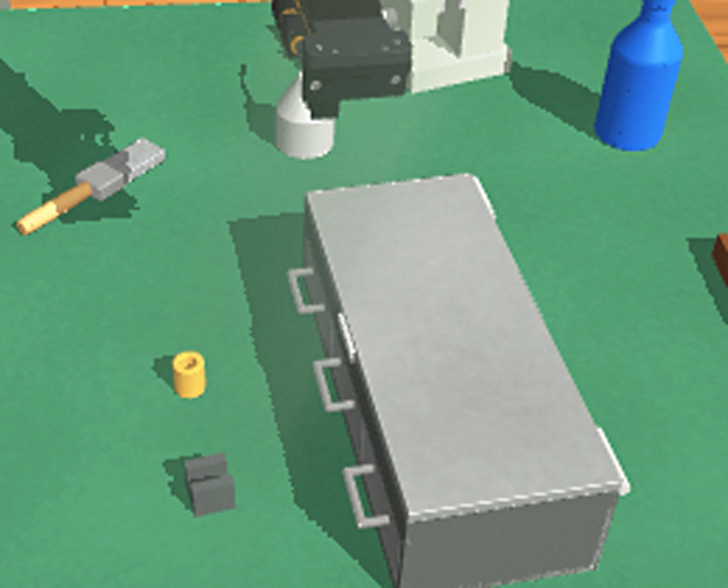

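The lid lies shut: its corners at (306,191) and (408,516) match the 0 rad prediction (305,190) and (409,514). The drawers are still home, the loose things are in place and the robot is clear. Handing in.

```bash
python3 -c "
from bench import *
print(close_job())"
```

```text
the job is handed in; nothing more can be done
None
```

The gauge chest is closed and the job is handed in. I pushed all three drawers home by their bar pulls with the fingers shut, then walked the lid down its arc from behind with the fingertips. I used 18.6 s of the 64 s. The hand-in reported no verdict.

**Last checks**
- **Drawers:** the pulls' final positions in the side view match fully home to within a pixel for all three (about 2–3 mm). Each was pushed against its stop with 10–20 N.
- **Lid:** its corners match the shut position to about 1 px. At roughly 6 px per 0.04 rad that is within tolerance.
- **Loose things and arm:** the bushing, V-block, oil can and brush look unmoved in the last view. The ring gauge looked undisturbed just before the lid closed over it. The chuck key, caliper and stub were outside the last views, but the arm was never near them. The arm ended well clear with no contact force.

**What failed or disagreed**
- My first two pushes on the left drawer went over it without moving it. The fingertips really end about 25 mm short of the reported TCP, so I tilted the tool and went lower.
- The last press on the lid was harder than I meant, about 61 N on the fingertips, still under the 120 N wrist limit.

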